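# Index and lock the component carousel

## Robot

A 6-joint arm with a two-finger parallel gripper is mounted at the origin on the work surface. World frame = base frame: x ahead of the robot, y to its left, z up, the work surface at z = 0. Lengths are in m, angles in rad, forces in N, time in s.
With the tool pointing down it reaches from about 0.35 to 0.85 m from the base axis. Payload 8.1 kg.
Tool frame: the origin (TCP) lies at the very end of the fingers, on their centre line; the grasp point (between the pads) lies 19 mm behind it; z points along the fingers, y is the line along which they close (so a half turn about z gives the same grasp; the last joint's range is limited). The gripper opens to 93 mm and grips with 3 to 60 N. Pads are 15 mm wide; open, the fingers measure 128 mm over their backs; the gripper's body (75 mm by 188 mm) begins 65 mm behind the grasp point.
Start: joints at [-1.337, 0.13, 1.488, -0, 1.523, -0.085], TCP at [0.188, -0.57, 0.219] pointing down, gripper open.
Joint ranges: [-2.96, 2.96], [-0.89, 2.26], [0.02, 2.5], [-1.34, 4.48], [0, 2.73], [-2.66, 2.66]. Speed limits (rad/s): [2.39, 2.39, 2.79, 3.14, 3.14, 3.14].

## Interface

Orientations are given as a rotation vector (axis times angle).
In Python, from plant import monitor, eyes, ticket gives the robot as it stands.
- The arm moves only by the tool arm_command, never from a script. Its argument "deltas" is a list that holds one entry, the list of rows, each a list of 6 numbers: the shift along the world's x, y, z in cm, then the turn, a rotation vector about the world's x, y, z in degrees. In form: [[[tx, ty, tz, rx, ry, rz], ...]]. A call has 1 to 12 rows; each row shifts and turns the commanded pose from where the row before left it; what a row does not reach is not made up. A row lasts 1/12 s, in which the tool goes at most 41.7 mm and 7.16 degrees, less where a joint would pass 70% of its speed; a pose out of reach is approached as far as the arm can. A call is refused whole if a number of a shift passes 4.17 or a number of a turn 7.16, either way. A call with a gripper value outside its range is refused whole. "gripper" is the opening, from -1 (shut) to 1 (fully open), set as the call begins (left out, the last holds). The fingers move at their own pace and stop on an object; "squeeze" is the grip in N (left out, the last holds). Time passes only in rows, so rows that do not move let the fingers close. It gives the time, the measured TCP pose, the force, the opening and the grip force at its end, in the units of the state.
- monitor.read_state(): the state, without advancing time (a new reading comes with each control period).
- eyes.read_camera(name): name is "scene" or "top"; returns the picture (384x512x3 uint8, blue, green, red); there is no depth.
- eyes.camera_model(name): a dict with "fx", "fy", "cx", "cy" (pixels), "rvec" (rotation vector, rad) and "tvec" (3), from world to camera coordinates, as OpenCV has them. Camera axes: x right, y down, z forward; pixel columns grow to the right and rows downward; lengths in m; the calibration is good to about 2 mm. A picture is of the moment at which its call begins. camera_model takes no time and is no camera call.
- ticket.close_job(): hands the job in; it is judged then, once.
The state is a dict: "t": time; "q": joint angles; "dq": joint speeds; "joint_torque": joint torques, N m; "tool_pos": TCP position; "orientation": TCP orientation; "force": force on the tool from outside, world axes, zero at the start; "wrist_torque": the same for the moment, N m; "opening": finger opening in m; "gripper_force": force on a finger pad.
Only numpy, scipy, OpenCV 4.12 (cv2) and the standard library are available. Lean on these libraries where they do the work, as an engineer would, in place of code of your own. Each camera call takes 0.05 s, during which the arm holds its last target. There are 200 camera calls.

## Task

Turn the component carousel, pushing gently on one of its fins, until its lug stands at the index ridge on the base; then take the locking pin from its stand and lock the carousel with it: the pin has to go through the lug and fully home in the hole of the index block underneath. The block's exact position is not known, so feel for the hole by easing the carousel along; force neither the pin nor the carousel, and leave the other things on the bench where they are.

Things in the scene. Friction and masses are not known exactly. Their poses are not given: they have to be found in the camera images.
- base: fixed dark steel base of the carousel: round foot, 164 mm diameter, with a flat tongue 6 mm thick, 90 mm wide, out to 165 mm along its +x axis (the index line). Origin on the carousel's axis at bench height. On the tongue stands the aluminium index block, 42 mm radial x 84 mm tangential, top 26 mm above the bench, with one blind hole, 115 mm from the axis.
- mark (a point): index point: on the index line, 115 mm from the axis, 51 mm above the bench (lug's top). A steel ridge 4 mm wide on the tongue, 142 to 164 mm from the axis, shows the line. The index block's hole (11.6 mm wide, 1.5 mm chamfer, 18.5 mm deep, 115 mm from the axis) is up to 9 mm to either side of this point (base +y or -y), unmeasured; the block is clamped and does not move.
- carousel (a joint): angle of the carousel on its base, counter-clockwise from above; 0 or any full turn: lug on the index line. It turns endlessly and stays where it is left, drag about 0.2 N m. Aluminium disc, 180 mm diameter, top 37 mm above the bench, with four fins and a hub (40 mm wide, 28 mm tall); the flat components lying between the fins (to 6 mm tall) can be passed through.
- lug_hole (a point): centre of the hole in the carousel's lug at its upper mouth: 115 mm from the axis, 51 mm above the bench. The lug is an aluminium block on the disc's edge, 36 mm wide, 24 mm tall, from 86 to 132 mm from the axis; the hole is 11.2 mm wide, goes through and has a 2 mm chamfer. Near the mark, the lug passes 1 mm above the index block and hides its hole.
- pin: locking pin, 60 g: steel shank of 10 mm diameter and 41 mm length, tapered tip (6.6 mm wide, full after 2.5 mm), above it a black round grip 18 mm wide, 30 mm tall. Origin at the tip, z towards the grip. It starts upright in its stand. Its origin is 26 mm above the bench when, in the lug, the tip rests on the index block, and 10 mm when fully home, grip on the lug.
- stand: fixed grey block 60 x 60 x 44 mm with one hole (12 mm wide, 34 mm deep) in which the pin stands, its tip 10 mm and the underside of its grip 51 mm above the bench. Origin at the centre of the underside. It is to the left or to the right of the carousel.
- tray: bystander: black open tray, 110 x 130 x 35 mm, origin at the centre of the underside; on the other side of the carousel from the stand.
- jar: bystander: small amber jar, 52 mm wide, 75 mm tall, origin at the centre of the underside.
- driver: bystander: screwdriver lying on the bench, origin beneath its middle.
- spool: bystander: grey spool ring, 60 mm wide, 40 mm tall, origin at the centre of the underside.
- fin0 (a point): one of the four grey upright radial fins on the disc, 45 degrees counter-clockwise from the lug: 6 mm thick, 33 mm tall (top 70 mm above the bench), running from 18 to 86 mm from the axis. The point lies inside the fin, 65 mm from the axis and as high as the fin's top edge (70 mm above the bench).
- fin1 (a point): one of the four grey upright radial fins on the disc, 135 degrees counter-clockwise from the lug: 6 mm thick, 33 mm tall (top 70 mm above the bench), running from 18 to 86 mm from the axis. The point lies inside the fin, 65 mm from the axis and as high as the fin's top edge (70 mm above the bench).
- fin2 (a point): one of the four grey upright radial fins on the disc, 225 degrees counter-clockwise from the lug: 6 mm thick, 33 mm tall (top 70 mm above the bench), running from 18 to 86 mm from the axis. The point lies inside the fin, 65 mm from the axis and as high as the fin's top edge (70 mm above the bench).
- fin3 (a point): one of the four grey upright radial fins on the disc, 315 degrees counter-clockwise from the lug: 6 mm thick, 33 mm tall (top 70 mm above the bench), running from 18 to 86 mm from the axis. The point lies inside the fin, 65 mm from the axis and as high as the fin's top edge (70 mm above the bench).

How it is judged:
On the way, in this order (a step that is already met when the one before it is completed fails the run):
1. the carousel is turned until its lug is near the index mark (hole within 20 mm of it) (horizontal distance between lug_hole and mark below 0.02 m), for 0.1 s.
2. the pin is fully home through the lug in the index block (z of pin in the frame of base below 0.0125 m and horizontal distance between pin and lug_hole below 0.004 m and horizontal distance between pin and mark below 0.014 m), for 0.2 s.
At the end, for the whole second after the job is handed in: The pin stands upright (within 0.1 rad) through the lug and fully home in the index block: its tip at most 2.5 mm higher than when its grip sits on the lug, within 4 mm sideways of the lug hole; the lug hole is within 14 mm of the mark (the index block's range); pin and carousel are at rest (z of pin in the frame of base between 0.007 and 0.0125 m and horizontal distance between pin and lug_hole below 0.004 m and horizontal distance between lug_hole and mark below 0.014 m and angle between pin's own z axis and vertical below 0.1 rad and linear speed of pin below 0.02 m/s and velocity of joint carousel between -0.05 and 0.05 rad/s); the robot touches nothing.
It fails at once if the robot pushes the carousel or its base with more than 40 N (contact force between the fingers and base above 40 N).
It fails at once if the pin is forced against the carousel or the index block with more than 40 N (contact force between pin and base above 40 N).
It fails at once if the tray, jar, screwdriver or spool is disturbed (moved more than 20 mm) (distance of any of tray, jar, driver, spool from where it was at the start of the episode above 0.02 m).
It also fails if it takes over 72 s, if anything falls off the work surface, if the arm or the gripper's body presses on something with over 40 N, if the wrist force passes 120 N, or if a joint passes its speed limit or range.

## Working session

There is one attempt and no reset: what is moved stays moved. The work goes in short steps, Python scripts to look and compute and a tool call to move; the robot and the scene stay as the last step left them, time stands still between calls to the robot, and variables do not carry over. Pictures are saved under pics/ and viewed, at most 10 in all, crops included, and the job is handed in when it is done.

Besides the shell and the picture viewer there is one more tool, called as name(argument=value, ...), one argument or row to a line, values as JSON. arm_command: Moves the arm, as the interface text tells. Its arguments: {"type":"object","properties":{"deltas":{"type":"array"},"gripper":{"type":"number"},"squeeze":{"type":"number"}},"required":["deltas"]}

```bash
mkdir -p pics; cat > h.py <<'E'
import numpy as np,cv2
from plant import monitor,eyes,ticket
def px(name,P):
    m=eyes.camera_model(name);K=np.array([[m['fx'],0,m['cx']],[0,m['fy'],m['cy']],[0,0,1.]])
    return cv2.projectPoints(np.array(P,float).reshape(-1,3),np.array(m['rvec'],float),np.array(m['tvec'],float),K,None)[0].reshape(-1,2)
def ray(name,uv,z):
    m=eyes.camera_model(name);R=cv2.Rodrigues(np.array(m['rvec'],float))[0];t=np.array(m['tvec'],float).ravel()
    c=-R.T@t;d=R.T@np.array([(uv[0]-m['cx'])/m['fx'],(uv[1]-m['cy'])/m['fy'],1.])
    return c+d*(z-c[2])/d[2]
E
python3 - <<'E'
from h import *
a=eyes.read_camera('top');b=eyes.read_camera('scene')
cv2.imwrite('pics/top0.png',cv2.resize(a,(800,600),interpolation=cv2.INTER_CUBIC));cv2.imwrite('pics/sc0.png',cv2.resize(b,(800,600),interpolation=cv2.INTER_CUBIC))
cv2.imwrite('top_raw.png',a)
for n in('top','scene'):print(eyes.camera_model(n))
print(monitor.read_state())
E
```

```text
{'fx': 400.69364940806673, 'fy': 400.69364940806673, 'cx': 255.84303641579714, 'cy': 191.44408898070785, 'rvec': array([ 2.13394416, -2.14291168,  0.1981382 ]), 'tvec': array([0.05191254, 0.56620336, 1.08021434])}
{'fx': 479.78323006758023, 'fy': 479.78323006758023, 'cx': 257.7834499580432, 'cy': 189.29182424807644, 'rvec': array([ 1.47388594,  1.91470594, -0.96108344]), 'tvec': array([ 0.12162681, -0.28767965,  1.96177416])}
{'t': 0.1, 'q': array([-1.33742510e+00,  1.31100619e-01,  1.48916131e+00,  2.17072229e-05,
        1.52302300e+00, -8.53868688e-02]), 'dq': array([-0.0001412 , -0.00315711, -0.00183025,  0.00012928, -0.00129893,
        0.00034434]), 'joint_torque': array([ 6.58736772e-04, -5.61344147e+01, -4.93096161e+01,  7.70720397e-02,
        2.90917454e-02, -2.43530559e-05]), 'tool_pos': array([ 0.18794836, -0.56925577,  0.2176884 ]), 'orientation': array([-3.10010860e+00, -4.98317213e-01,  1.62456710e-04]), 'force': array([-0.06974089, -0.40152988,  0.04444422]), 'wrist_torque': array([-0.03996257, -0.00117812,  0.01993626]), 'gripper_force': 0.0, 'opening': 0.0930896478085565}
```

View pics/top0.png

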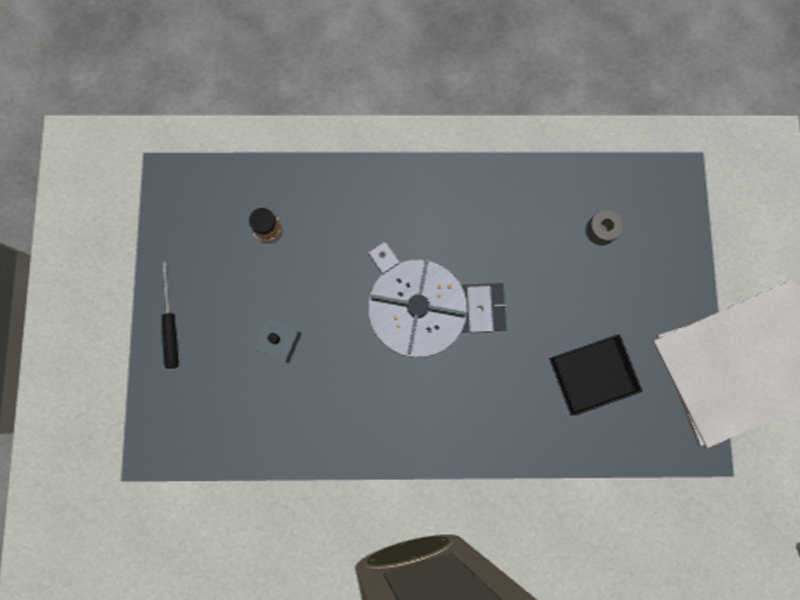

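View pics/sc0.png

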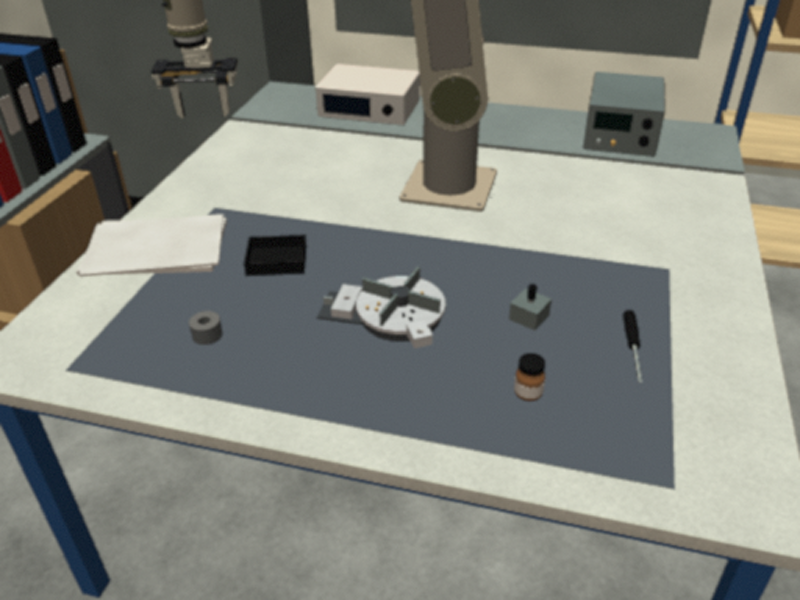

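The top view shows the carousel with its hub at about (418,306). The lug hole is at (382,255), the index block at (480,308), the ridge at (498,305), the pin at (273,338), and the tray at right. I'll enlarge this area.

```bash
python3 - <<'E'
from h import *
a=cv2.imread('top_raw.png')
cv2.imwrite('pics/c0.png',cv2.resize(a[150:235,225:335],None,fx=7,fy=7,interpolation=cv2.INTER_CUBIC))
cv2.imwrite('pics/c1.png',cv2.resize(a[195:240,155:200],None,fx=10,fy=10,interpolation=cv2.INTER_CUBIC))
E
```

```text
(no output)
```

View pics/c0.png

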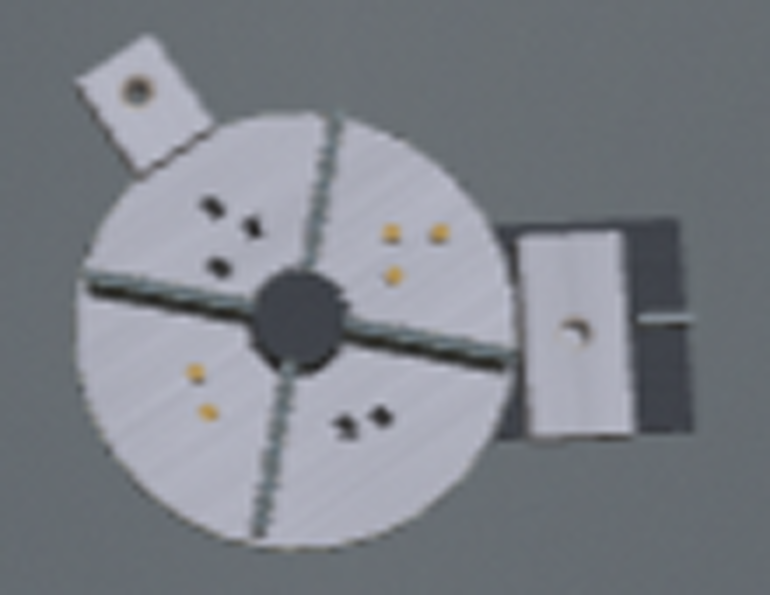

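View pics/c1.png

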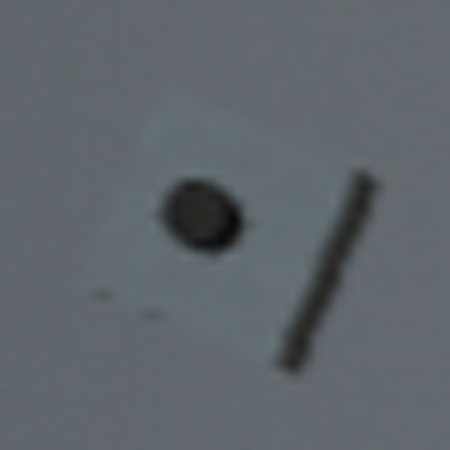

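```bash
cat >> h.py <<'E'
def crop(x,y,s,ox,oy): return ((x+.5)/s-.5+ox,(y+.5)/s-.5+oy)
E
python3 - <<'E'
from h import *
f=lambda x,y,z:ray('top',crop(x,y,7,225,150),z)
C=f(296.5,330,.037);H=f(299,322,.065);L=f(138,90,.051);B=f(574,331,.026);r1=f(638,319,.008);r2=f(692,318,.008)
P=ray('top',crop(202,216,10,155,195),.081)
print('C',C,'hub',H,'lug',L,'B',B,'r',r1,r2,'pin',P)
for k,(x,y) in dict(a=(90,275),b=(338,118),c=(515,355),d=(260,530)).items():
  F=f(x,y,.07);print(k,F,np.hypot(*(F-C)[:2]),np.degrees(np.arctan2(*(F-C)[1::-1])))
for n,X in dict(L=L,B=B,r1=r1,r2=r2).items(): print(n,np.hypot(*(X-C)[:2]),np.degrees(np.arctan2(*(X-C)[1::-1])))
# block corners z .026, tongue
for c in[(518,235),(622,232),(634,434),(530,436)]:print(f(*c,.026))
for c in [(165,90),(370,175),(290,372),(88,285)]:print('st',ray('top',crop(*c,10,155,195),.044))
print(px('scene',[C,L,B,P])*800/512)
E
```

```text
C [0.55306381 0.01798376 0.037     ] hub [0.55181416 0.01814923 0.065     ] lug [0.64974276 0.08199418 0.051     ] B [ 0.55403294 -0.09632509  0.026     ] r [ 0.56186225 -0.12576942  0.008     ] [ 0.56221384 -0.14835675  0.008     ] pin [0.49380018 0.26907489 0.081     ]
a [0.57005112 0.10068094 0.07      ] 0.08442389079983459 78.39201836457963
b [0.63339014 0.00195861 0.07      ] 0.08190924542686757 -11.282415532889036
c [ 0.53758345 -0.06652809  0.07      ] 0.08591794539530721 -100.38002040899883
d [0.46913439 0.03437298 0.07      ] 0.08551464782461124 168.95067575874612
L 0.11594892773305082 33.50825254743719
B 0.11431295324300003 -89.51425106026383
r1 0.1440221830584934 -86.49757212906127
r2 0.16659198045722157 -86.85145942603165
[ 0.59418516 -0.07426852  0.026     ]
[ 0.59532866 -0.11728354  0.026     ]
[ 0.51145294 -0.11968133  0.026     ]
[ 0.51079094 -0.07720298  0.026     ]
st [0.53340687 0.28742702 0.044     ]
st [0.50921887 0.22954448 0.044     ]
st [0.45437624 0.25046876 0.044     ]
st [0.47874945 0.30710093 0.044     ]
[[400.08427271 300.16070335]
 [419.23476302 329.58351891]
 [346.3791148  296.29040584]
 [530.75843381 283.94300463]]
```

```bash
python3 - <<'E'
from h import *
C=np.array([55.25,1.8])
def p(phi,r=6.0):
    a=np.radians(phi);u=np.array([np.cos(a),np.sin(a)]);n=np.array([np.sin(a),-np.cos(a)])
    return C+r*u-n*(.3+1.75*abs(n[0])+.75*abs(n[1]))
prev=None
for phi in [-1,-6,-11]+list(np.arange(-16,-135,-4)):
    q=p(phi);print(phi,np.round(q,2),None if prev is None else np.round(q-prev,2));prev=q
E
```

```text
-1 [61.27  2.78] None
-6 [61.35  2.39] [ 0.08 -0.38]
-11 [61.4  2. ] [ 0.06 -0.39]
-16 [61.43  1.59] [ 0.03 -0.41]
-20 [61.44  1.25] [ 0.   -0.34]
-24 [61.42  0.91] [-0.02 -0.34]
-28 [61.39  0.56] [-0.04 -0.35]
-32 [61.33  0.2 ] [-0.06 -0.36]
-36 [61.24 -0.16] [-0.08 -0.36]
-40 [61.13 -0.53] [-0.11 -0.36]
-44 [60.99 -0.89] [-0.14 -0.36]
-48 [60.83 -1.25] [-0.17 -0.36]
-52 [60.63 -1.61] [-0.2  -0.36]
-56 [60.4  -1.96] [-0.23 -0.35]
-60 [60.15 -2.3 ] [-0.26 -0.34]
-64 [59.86 -2.63] [-0.29 -0.33]
-68 [59.54 -2.94] [-0.32 -0.31]
-72 [59.19 -3.23] [-0.35 -0.29]
-76 [58.82 -3.49] [-0.38 -0.27]
-80 [58.41 -3.73] [-0.4  -0.24]
-84 [57.98 -3.95] [-0.43 -0.21]
-88 [57.53 -4.12] [-0.45 -0.18]
-92 [57.11 -4.27] [-0.42 -0.14]
-96 [56.73 -4.39] [-0.38 -0.12]
-100 [56.33 -4.48] [-0.4  -0.09]
-104 [55.91 -4.55] [-0.42 -0.07]
-108 [55.48 -4.58] [-0.43 -0.04]
-112 [55.05 -4.59] [-0.44 -0.  ]
-116 [54.6  -4.56] [-0.45  0.03]
-120 [54.15 -4.49] [-0.45  0.07]
-124 [53.69 -4.39] [-0.45  0.1 ]
-128 [53.24 -4.25] [-0.45  0.14]
-132 [52.8  -4.07] [-0.45  0.18]
```

arm_command(
  deltas=[
    [[2.1, 3.1, 0, 0, 0, 6.7], [2.1, 3.1, 0, 0, 0, 6.7], [2.1, 3.1, 0, 0, 0, 6.7], [2.1, 3.1, 0, 0, 0, 6.7], [2.1, 3.1, 0, 0, 0, 6.7], [2.1, 3.1, 0, 0, 0, 6.7], [2.1, 3.1, 0, 0, 0, 6.7], [2.1, 3.1, 0, 0, 0, 6.7], [2.1, 3.1, 0, 0, 0, 6.7], [2.1, 3.1, 0, 0, 0, 6.7], [2.1, 3.1, 0, 0, 0, 6.7], [2.1, 3.1, 0, 0, 0, 0]],
  ],
  gripper=-1,
  squeeze=15,
)

```text
t: 1.1
tool_pos: [0.4406, -0.196, 0.2184]
orientation: [-2.174, -2.268, 0.0]
force: [0.7, -1.1, -0.4]
opening: 0.0175
gripper_force: 0.0
```

arm_command(
  deltas=[
    [[2.1, 2.9, 0, 0, 0, 0], [2.1, 2.9, 0, 0, 0, 0], [2.1, 2.9, -1, 0, 0, 0], [2.1, 2.9, -2, 0, 0, 0], [2.1, 2.9, -2, 0, 0, 0], [2.1, 2.9, -2, 0, 0, 0], [2.1, 2.9, -1, 0, 0, 0], [2.1, 2.9, 0, 0, 0, 0], [0.5, 0.3, 0, 0, 0, 0], [0, 0, 0, 0, 0, 0], [0, 0, -2, 0, 0, 0], [0, 0, -2, 0, 0, 0]],
  ],
)

```text
t: 2.1
tool_pos: [0.6141, 0.0362, 0.1]
orientation: [2.181, 2.257, 0.003]
force: [0.3, 0.4, -0.8]
opening: 0.0005
gripper_force: 0.0
```

Descend and start pushing.

arm_command(
  deltas=[
    [[0, 0, -2, 0, 0, 0], [0, 0, -2, 0, 0, 0], [0, 0, -0.8, 0, 0, 0], [0, 0, 0, 0, 0, 0], [0, -0.3, 0, 0, 0, 0], [0, -0.3, 0, 0, 0, 0], [0, -0.3, 0, 0, 0, 0], [0, -0.3, 0, 0, 0, 0], [0, -0.3, 0, 0, 0, 0], [0, -0.3, 0, 0, 0, 0], [0, -0.3, 0, 0, 0, 0], [0, -0.3, 0, 0, 0, 0]],
  ],
)

```text
t: 3.1
tool_pos: [0.6132, 0.014, 0.0513]
orientation: [-2.182, -2.259, -0.002]
force: [-1.8, 6.0, 1.6]
opening: 0.0006
gripper_force: 2.4
```

arm_command(
  deltas=[
    [[0, -0.34, 0, 0, 0, 0], [-0.02, -0.35, 0, 0, 0, 0], [-0.04, -0.36, 0, 0, 0, 0], [-0.08, -0.36, 0, 0, 0, 0], [-0.11, -0.36, 0, 0, 0, 0], [-0.14, -0.36, 0, 0, 0, 0], [-0.17, -0.36, 0, 0, 0, 0], [-0.2, -0.36, 0, 0, 0, 0], [-0.23, -0.35, 0, 0, 0, 0], [-0.26, -0.34, 0, 0, 0, 0], [-0.29, -0.33, 0, 0, 0, 0], [-0.32, -0.31, 0, 0, 0, 0]],
  ],
)

```text
t: 4.1
tool_pos: [0.5946, -0.0288, 0.0509]
orientation: [2.183, 2.259, 0.001]
force: [2.8, 3.7, 1.2]
opening: 0.0002
gripper_force: 1.7
```

arm_command(
  deltas=[
    [[-0.35, -0.29, 0, 0, 0, 0], [-0.38, -0.27, 0, 0, 0, 0], [-0.4, -0.24, 0, 0, 0, 0], [-0.43, -0.21, 0, 0, 0, 0], [-0.45, -0.18, 0, 0, 0, 0], [-0.42, -0.14, 0, 0, 0, 0], [-0.38, -0.12, 0, 0, 0, 0], [-0.4, -0.09, 0, 0, 0, 0], [-0.42, -0.07, 0, 0, 0, 0], [-0.43, -0.04, 0, 0, 0, 0], [-0.44, 0, 0, 0, 0, 0], [-0.3, 0, 0, 0, 0, 0]],
  ],
)

```text
t: 5.1
tool_pos: [0.5459, -0.0452, 0.0506]
orientation: [2.183, 2.259, -0.001]
force: [4.9, 0.3, 0.2]
opening: 0.0006
gripper_force: 1.7
```

```bash
python3 - <<'E'
from h import *
a=eyes.read_camera('top');cv2.imwrite('top1.png',a)
cv2.imwrite('pics/c2.png',cv2.resize(a[150:235,225:335],None,fx=7,fy=7,interpolation=cv2.INTER_CUBIC))
s=monitor.read_state();print(s['tool_pos'],s['force'])
E
```

```text
[ 0.54533879 -0.04523234  0.0504589 ] [2.34792406 0.58329722 0.73740819]
```

View pics/c2.png

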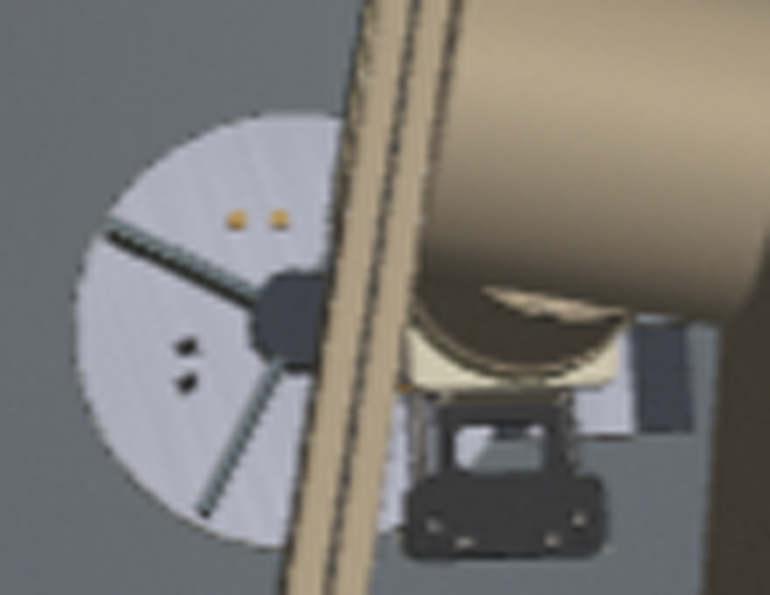

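The arm hides the lug. Two fins show their outer ends at (108,224) and (205,515) in the crop, so I'll get the angle from those.

```bash
python3 - <<'E'
from h import *
C=np.array([.5525,.018])
for c in[(108,224),(205,515)]:
  F=ray('top',crop(*c,7,225,150),.07)[:2];print(F,np.degrees(np.arctan2(*(F-C)[::-1])))
for c in[(90,275),(338,118),(260,530)]:
  F=ray('top',crop(*c,7,225,150),.07)[:2];print(F,np.degrees(np.arctan2(*(F-C)[::-1])))
E
```

```text
[0.5905407  0.09360983] 63.292188046451805
[0.47506061 0.05573095] 154.02317624845816
[0.57005112 0.10068094] 78.01542376658742
[0.63339014 0.00195861] -11.216842912500164
[0.46913439 0.03437298] 168.8885533868114
```

arm_command(
  deltas=[
    [[-0.4, 0.06, 0, 0, 0, 0], [-0.45, 0.09, 0, 0, 0, 0], [-0.45, 0.12, 0, 0, 0, 0], [-0.4, 0.15, 0, 0, 0, 0], [-0.25, 0.12, 0, 0, 0, 0], [0, 0, 0, 0, 0, 0], [0, 0, 0, 0, 0, 0], [0.5, 0, 0, 0, 0, 0], [0.5, 0, 0, 0, 0, 0], [0, 0, 1.5, 0, 0, 0], [0, 0, 3, 0, 0, 0], [0, 0, 3, 0, 0, 0]],
  ],
)

```text
t: 6.15
tool_pos: [0.5357, -0.0394, 0.1247]
orientation: [-2.18, -2.257, 0.004]
force: [0.7, -1.4, 1.3]
opening: 0.0006
gripper_force: 0.0
```

arm_command(
  deltas=[
    [[-0.4, 3, 0.5, 0, 0, 0], [-0.4, 3, 0, 0, 0, 0], [-0.4, 3, 0, 0, 0, 0], [-0.4, 3, 0, 0, 0, 0], [-0.4, 3, 0, 0, 0, 0], [-0.4, 3, 0, 0, 0, 0], [-0.4, 3, 0, 0, 0, 0], [-0.4, 3, 0, 0, 0, 0], [-0.4, 3, 0, 0, 0, 0], [-0.4, 3, 0, 0, 0, 0], [-0.2, 0.9, 0, 0, 0, 0], [0, 0, 0, 0, 0, 0]],
  ],
  gripper=0.2,
)

```text
t: 7.15
tool_pos: [0.4944, 0.2715, 0.1302]
orientation: [-2.179, -2.262, 0.001]
force: [0.1, -0.2, 0.0]
opening: 0.0558
gripper_force: 0.0
```

```bash
python3 - <<'E'
from h import *
a=eyes.read_camera('top');b=eyes.read_camera('scene');cv2.imwrite('top2.png',a)
A=cv2.resize(a[150:235,225:335],None,fx=6,fy=6,interpolation=cv2.INTER_CUBIC)
cv2.imwrite('pics/c3.png',A)
u,v=px('scene',[[.494,.269,.08]])[0];x,y=int(u)-35,int(v)-45;print(x,y)
cv2.imwrite('pics/c4.png',cv2.resize(b[y:y+75,x:x+75],None,fx=8,fy=8,interpolation=cv2.INTER_CUBIC))
s=monitor.read_state();print(s['tool_pos'],s['force'],s['opening'])
E
```

```text
304 137
[0.49501044 0.26886938 0.13022865] [0.34440546 0.08689986 0.02941311] 0.056097591446177
```

View pics/c3.png

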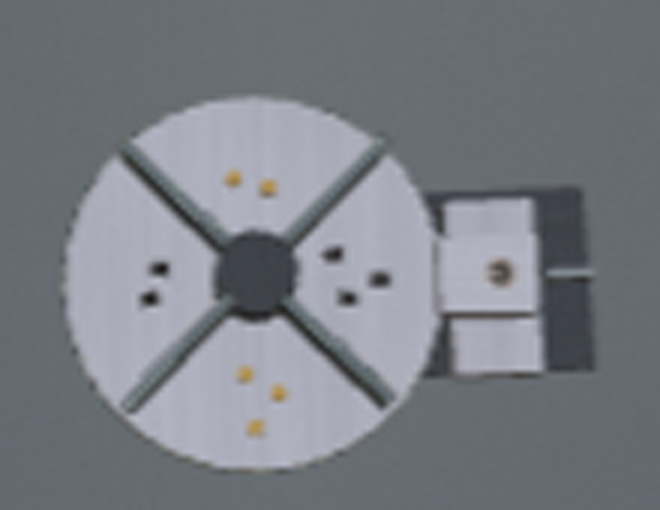

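View pics/c4.png

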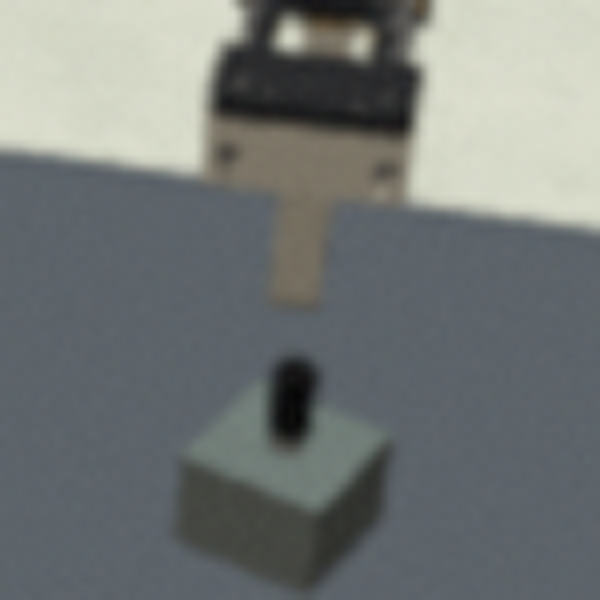

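The lug stands near the ridge, with its hole at crop (501,272). The pin's grip, top at (294,365), is under the gripper.

```bash
python3 - <<'E'
from h import *
C=np.array([.5525,.018])
L=ray('top',crop(501,272,6,225,150),.051);print(L,np.hypot(*(L[:2]-C)),np.degrees(np.arctan2(*(L[:2]-C)[::-1])))
print(ray('scene',crop(294,365,8,304,137),.081),ray('scene',crop(290,437,8,304,137),.053))
E
```

```text
[ 0.55558167 -0.09715956  0.051     ] 0.11520078343731295 -88.46712996479798
[0.49573465 0.27124784 0.081     ] [0.50435065 0.27343684 0.053     ]
```

arm_command(
  deltas=[
    [[0, 0, -2, 0, 0, 0], [0, 0, -2, 0, 0, 0], [0, 0, -2, 0, 0, 0], [0, 0, -1, 0, 0, 0], [0, 0, -0.5, 0, 0, 0], [0, 0, 0, 0, 0, 0]],
  ],
)

```text
t: 7.75
tool_pos: [0.4945, 0.268, 0.0545]
orientation: [-2.184, -2.257, 0.004]
force: [0.8, -0.3, 0.0]
opening: 0.0558
gripper_force: 0.0
```

arm_command(
  deltas=[
    [[0, 0, 0, 0, 0, 0], [0, 0, 0, 0, 0, 0], [0, 0, 0, 0, 0, 0], [0, 0, 0, 0, 0, 0], [0, 0, 0, 0, 0, 0], [0, 0, 0, 0, 0, 0]],
  ],
  gripper=-1,
  squeeze=20,
)

```text
t: 8.25
tool_pos: [0.4952, 0.2695, 0.0561]
orientation: [2.183, 2.259, 0.001]
force: [0.4, 0.7, 0.2]
opening: 0.0206
gripper_force: 0.0
```

arm_command(
  deltas=[
    [[0, 0, 0, 0, 0, 0], [0, 0, 0, 0, 0, 0], [0, 0, 0, 0, 0, 0], [0, 0, 0, 0, 0, 0]],
  ],
)

```text
t: 8.58
tool_pos: [0.4957, 0.2695, 0.056]
orientation: [2.183, 2.259, 0.002]
force: [4.4, 0.6, 0.6]
opening: 0.0173
gripper_force: 19.9
```

arm_command(
  deltas=[
    [[0, 0, 0.7, 0, 0, 0], [0, 0, 1, 0, 0, 0], [0, 0, 1.5, 0, 0, 0], [0, 0, 2, 0, 0, 0], [0, 0, 2, 0, 0, 0], [0, 0, 2, 0, 0, 0], [0, -2, 0.5, 0, 0, 0], [0.6, -3.4, 0, 0, 0, 0], [0.6, -3.4, 0, 0, 0, 0], [0.6, -3.4, 0, 0, 0, 0], [0.6, -3.4, 0, 0, 0, 0], [0.6, -3.4, 0, 0, 0, 0]],
  ],
)

```text
t: 9.58
tool_pos: [0.5241, 0.078, 0.1522]
orientation: [-2.181, -2.259, 0.002]
force: [0.9, 0.4, -0.8]
opening: 0.0175
gripper_force: 19.9
```

arm_command(
  deltas=[
    [[0.6, -3.4, 0, 0, 0, 0], [0.6, -3.4, 0, 0, 0, 0], [0.6, -3.4, 0, 0, 0, 0], [0.6, -3.4, 0, 0, 0, 0], [0.6, -3.4, 0, 0, 0, 0], [0, -0.6, 0, 0, 0, 0], [0, 0, 0, 0, 0, 0], [0, 0, 0, 0, 0, 0]],
  ],
)

```text
t: 10.25
tool_pos: [0.5543, -0.0962, 0.1521]
orientation: [-2.183, -2.257, 0.0]
force: [0.7, -0.2, -1.1]
opening: 0.0174
gripper_force: 19.9
```

```bash
python3 - <<'E'
from h import *
b=eyes.read_camera('scene')
s=monitor.read_state();print(s['tool_pos'],s['orientation'],s['force'],s['opening'],s['gripper_force'])
u,v=px('scene',[[.555,-.097,.08]])[0];x,y=int(u)-40,int(v)-35;print(x,y)
cv2.imwrite('pics/c5.png',cv2.resize(b[y:y+65,x:x+80],None,fx=9,fy=9,interpolation=cv2.INTER_CUBIC))
p=s['tool_pos'];T=[p[0],p[1],p[2]-.046];q=px('scene',[T,[p[0],p[1],p[2]-.005],p])
print((q-[x,y]+.5)*9-.5)
E
```

```text
[ 0.55438027 -0.09549564  0.15214178] [-2.18160810e+00 -2.25812949e+00  2.43848254e-04] [-0.56533486 -0.75338613 -0.58092701] 0.01748116422465766 19.863755106925964
180 141
[[368.31986993 257.75650078]
 [361.4876055  158.50737777]
 [360.63860918 146.17440364]]
```

View pics/c5.png

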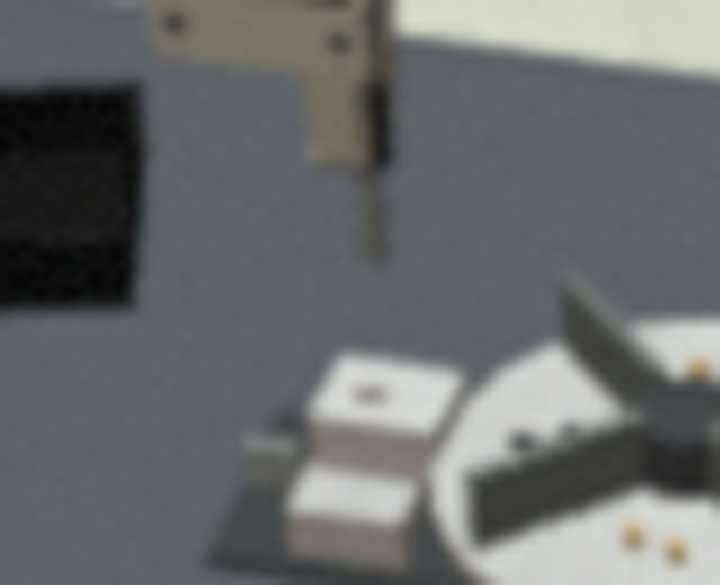

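The held pin's tip is at crop (373,262) and the lug hole at (371,394).

```bash
python3 - <<'E'
from h import *
f=lambda x,y,z:ray('scene',crop(x,y,9,180,141),z)
print('lug',f(371,394,.051),'tip',f(373,262,.107),'mid shank',f(369,215,.127), 'TCPmodel .5544 -.0955')
E
```

```text
lug [ 0.55934046 -0.09611713  0.051     ] tip [ 0.55758418 -0.09266266  0.107     ] mid shank [ 0.55827058 -0.0926927   0.127     ] TCPmodel .5544 -.0955
```

arm_command(
  deltas=[
    [[0.13, -0.33, -1, 0, 0, 0], [0, 0, -2, 0, 0, 0], [0, 0, -1.5, 0, 0, 0], [0, 0, -0.3, 0, 0, 0], [0, 0, 0, 0, 0, 0], [0, 0, -0.1, 0, 0, 0], [0, 0, -0.1, 0, 0, 0], [0, 0, -0.1, 0, 0, 0], [0, 0, -0.1, 0, 0, 0], [0, 0, -0.1, 0, 0, 0], [0, 0, -0.1, 0, 0, 0], [0, 0, 0, 0, 0, 0]],
  ],
)

```text
t: 11.3
tool_pos: [0.5562, -0.1, 0.0985]
orientation: [-2.183, -2.259, 0.0]
force: [-0.3, 0.0, -0.2]
opening: 0.0175
gripper_force: 19.9
```

arm_command(
  deltas=[
    [[0, 0, -0.1, 0, 0, 0], [0, 0, -0.1, 0, 0, 0], [0, 0, -0.1, 0, 0, 0], [0, 0, -0.1, 0, 0, 0], [0, 0, -0.1, 0, 0, 0], [0, 0, 0, 0, 0, 0]],
  ],
)

```text
t: 11.8
tool_pos: [0.5561, -0.0999, 0.0933]
orientation: [-2.183, -2.259, 0.0]
force: [-0.2, -0.5, -0.5]
opening: 0.0177
gripper_force: 19.9
```

arm_command(
  deltas=[
    [[0, 0, -0.1, 0, 0, 0], [0, 0, -0.1, 0, 0, 0], [0, 0, -0.1, 0, 0, 0], [0, 0, -0.1, 0, 0, 0], [0, 0, -0.1, 0, 0, 0], [0, 0, -0.1, 0, 0, 0], [0, 0, -0.1, 0, 0, 0], [0, 0, -0.1, 0, 0, 0], [0, 0, 0, 0, 0, 0]],
  ],
)

```text
t: 12.55
tool_pos: [0.5562, -0.0999, 0.0854]
orientation: [-2.183, -2.259, 0.0]
force: [-0.9, 0.3, -1.2]
opening: 0.0174
gripper_force: 19.9
```

arm_command(
  deltas=[
    [[0, 0, -0.1, 0, 0, 0], [0, 0, -0.1, 0, 0, 0], [0, 0, -0.1, 0, 0, 0], [0, 0, -0.1, 0, 0, 0], [0, 0, -0.1, 0, 0, 0], [0, 0, -0.1, 0, 0, 0], [0, 0, -0.1, 0, 0, 0], [0, 0, -0.1, 0, 0, 0], [0, 0, -0.1, 0, 0, 0], [0, 0, -0.1, 0, 0, 0], [0, 0, 0, 0, 0, 0]],
  ],
)

```text
t: 13.47
tool_pos: [0.5562, -0.0999, 0.0753]
orientation: [-2.183, -2.259, 0.0]
force: [0.5, 1.2, -0.7]
opening: 0.0174
gripper_force: 19.9
```

Tip is about 0.029; move to the block in small steps.

arm_command(
  deltas=[
    [[0, 0, -0.1, 0, 0, 0], [0, 0, -0.1, 0, 0, 0], [0, 0, -0.1, 0, 0, 0], [0, 0, -0.05, 0, 0, 0], [0, 0, 0, 0, 0, 0]],
  ],
)

```text
t: 13.88
tool_pos: [0.5562, -0.0999, 0.072]
orientation: [-2.183, -2.259, 0.0]
force: [0.5, 0.1, -0.8]
opening: 0.0175
gripper_force: 19.9
```

arm_command(
  deltas=[
    [[0, 0, -0.05, 0, 0, 0], [0, 0, -0.05, 0, 0, 0], [0, 0, -0.05, 0, 0, 0], [0, 0, 0, 0, 0, 0]],
  ],
)

```text
t: 14.22
tool_pos: [0.5563, -0.0999, 0.0706]
orientation: [-2.183, -2.259, -0.0]
force: [0.9, 1.8, -0.2]
opening: 0.0171
gripper_force: 19.9
```

arm_command(
  deltas=[
    [[0, 0, -0.05, 0, 0, 0], [0, 0, -0.05, 0, 0, 0], [0, 0, 0, 0, 0, 0]],
  ],
)

```text
t: 14.47
tool_pos: [0.5563, -0.0999, 0.0697]
orientation: [2.183, 2.259, 0.0]
force: [-0.8, 1.3, 0.4]
opening: 0.0179
gripper_force: 19.9
```

arm_command(
  deltas=[
    [[0, 0, -0.05, 0, 0, 0], [0, 0, -0.05, 0, 0, 0], [0, 0, -0.05, 0, 0, 0], [0, 0, 0, 0, 0, 0]],
  ],
)

```text
t: 14.8
tool_pos: [0.5564, -0.0999, 0.0683]
orientation: [2.183, 2.259, 0.0]
force: [-1.4, 1.1, 4.5]
opening: 0.0175
gripper_force: 20.0
```

Contact. Ease the pin and lug along −x.

arm_command(
  deltas=[
    [[-0.05, 0, 0, 0, 0, 0], [-0.05, 0, 0, 0, 0, 0], [0, 0, 0, 0, 0, 0]],
  ],
)

```text
t: 15.05
tool_pos: [0.5556, -0.0999, 0.0682]
orientation: [2.183, 2.259, 0.001]
force: [2.2, 1.5, 1.9]
opening: 0.0173
gripper_force: 20.0
```

arm_command(
  deltas=[
    [[-0.05, 0, 0, 0, 0, 0], [-0.05, 0, 0, 0, 0, 0], [0, 0, 0, 0, 0, 0]],
  ],
)

```text
t: 15.3
tool_pos: [0.5543, -0.0999, 0.0681]
orientation: [2.183, 2.259, 0.0]
force: [1.6, 1.9, 0.9]
opening: 0.0172
gripper_force: 20.0
```

arm_command(
  deltas=[
    [[0, 0, -0.05, 0, 0, 0], [0, 0, -0.05, 0, 0, 0], [0, 0, 0, 0, 0, 0]],
  ],
)

```text
t: 15.55
tool_pos: [0.5542, -0.0999, 0.067]
orientation: [-2.183, -2.259, 0.0]
force: [1.7, 2.3, 0.6]
opening: 0.0173
gripper_force: 20.0
```

arm_command(
  deltas=[
    [[0, 0, -0.07, 0, 0, 0], [0, 0, -0.07, 0, 0, 0], [0, 0, -0.07, 0, 0, 0], [0, 0, 0, 0, 0, 0]],
  ],
)

```text
t: 15.88
tool_pos: [0.5542, -0.0999, 0.0648]
orientation: [-2.183, -2.259, 0.0]
force: [1.9, 1.6, 1.2]
opening: 0.0174
gripper_force: 20.0
```

arm_command(
  deltas=[
    [[0, 0, -0.08, 0, 0, 0], [0, 0, -0.08, 0, 0, 0], [0, 0, -0.08, 0, 0, 0], [0, 0, -0.08, 0, 0, 0], [0, 0, 0, 0, 0, 0]],
  ],
)

```text
t: 16.3
tool_pos: [0.5542, -0.0999, 0.0616]
orientation: [-2.183, -2.259, 0.0]
force: [2.3, 2.0, -0.4]
opening: 0.0177
gripper_force: 19.9
```

arm_command(
  deltas=[
    [[0, 0, -0.08, 0, 0, 0], [0, 0, -0.08, 0, 0, 0], [0, 0, -0.08, 0, 0, 0], [0, 0, -0.08, 0, 0, 0], [0, 0, -0.08, 0, 0, 0], [0, 0, 0, 0, 0, 0]],
  ],
)

```text
t: 16.8
tool_pos: [0.5542, -0.0999, 0.0576]
orientation: [-2.183, -2.259, 0.0]
force: [1.6, 1.8, 0.3]
opening: 0.0176
gripper_force: 19.9
```

arm_command(
  deltas=[
    [[0, 0, -0.05, 0, 0, 0], [0, 0, -0.05, 0, 0, 0], [0, 0, 0, 0, 0, 0]],
  ],
)

```text
t: 17.05
tool_pos: [0.5543, -0.1, 0.0568]
orientation: [-2.183, -2.259, 0.0]
force: [1.7, 2.3, 0.3]
opening: 0.0178
gripper_force: 19.9
```

arm_command(
  deltas=[
    [[0, 0, -0.05, 0, 0, 0], [0, 0, -0.05, 0, 0, 0], [0, 0, 0, 0, 0, 0]],
  ],
)

```text
t: 17.3
tool_pos: [0.5543, -0.1, 0.056]
orientation: [2.183, 2.259, 0.0]
force: [1.4, 2.4, 2.1]
opening: 0.0176
gripper_force: 20.0
```

arm_command(
  deltas=[
    [[0, 0, -0.05, 0, 0, 0], [0, 0, -0.03, 0, 0, 0], [0, 0, 0, 0, 0, 0]],
  ],
)

```text
t: 17.55
tool_pos: [0.5546, -0.1, 0.0559]
orientation: [2.183, 2.259, 0.001]
force: [-0.6, 3.7, 6.6]
opening: 0.0179
gripper_force: 20.0
```

The grip is seated on the lug (TCP 0.056, force rising). Release and lift.

arm_command(
  deltas=[
    [[0, 0, 0.05, 0, 0, 0], [0, 0, 0, 0, 0, 0], [0, 0, 0, 0, 0, 0], [0, 0, 0, 0, 0, 0], [0, 0, 0, 0, 0, 0], [0, 0, 0, 0, 0, 0], [0, 0, 0.5, 0, 0, 0], [0, 0, 1.5, 0, 0, 0], [0, 0, 2, 0, 0, 0], [0, 0, 3, 0, 0, 0], [0, 0, 3, 0, 0, 0], [0, 0, 3, 0, 0, 0]],
  ],
  gripper=0.2,
)

```text
t: 18.55
tool_pos: [0.5539, -0.0999, 0.187]
orientation: [-2.183, -2.259, 0.0]
force: [-0.3, 0.9, -0.2]
opening: 0.0561
gripper_force: 0.0
```

arm_command(
  deltas=[
    [[-2, -2, 1, 0, 0, 0], [-2, -2, 1, 0, 0, 0], [-2, -2, 0, 0, 0, 0], [-2, -2, 0, 0, 0, 0], [0, 0, 0, 0, 0, 0], [0, 0, 0, 0, 0, 0]],
  ],
)

```text
t: 19.05
tool_pos: [0.4737, -0.1809, 0.2062]
orientation: [2.185, 2.256, 0.0]
force: [-0.6, 0.3, -0.3]
opening: 0.0558
gripper_force: 0.0
```

```bash
python3 - <<'E'
from h import *
b=eyes.read_camera('scene');s=monitor.read_state();print(s['t'],s['tool_pos'],s['force'],s['opening'])
cv2.imwrite('pics/c6.png',cv2.resize(b[141:231,180:300],None,fx=6,fy=6,interpolation=cv2.INTER_CUBIC))
E
```

```text
19.1 [ 0.47426928 -0.18023954  0.20602748] [ 0.2218802   0.29010192 -0.28787019] 0.05565621946636834
```

View pics/c6.png

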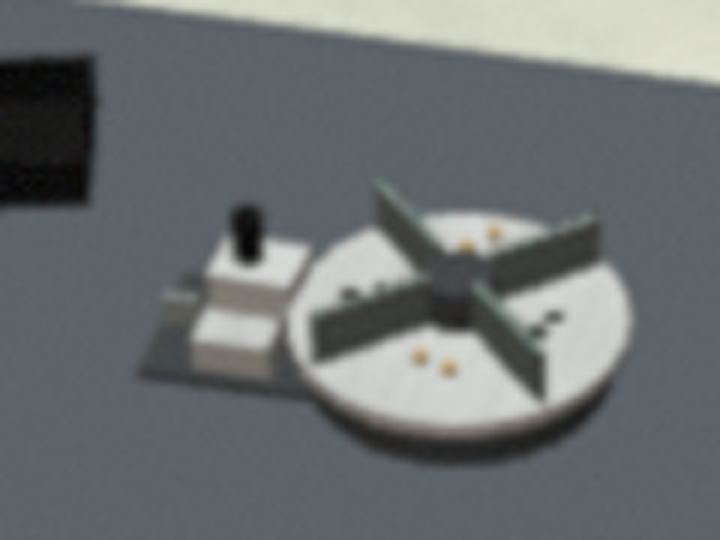

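The pin stands upright with its grip flush on the lug, at about (247,235), and the arm is clear. Handing in.

```bash
python3 -c "
from plant import ticket
print(ticket.close_job())"
```

```text
the job is handed in; nothing more can be done
None
```

I turned the carousel to the index ridge and locked it: the pin went through the lug to its home depth, its grip rests on the lug, and the job is handed in at about 19 s with the arm clear (no verdict came back).

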